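Open the double-latched sample chamber

ROBOT

A 6-joint arm with a two-finger parallel gripper is mounted at the origin on the work surface. World frame = base frame: x ahead of the robot, y to its left, z up, the work surface at z = 0. Lengths are in m, angles in degrees, forces in N, time in s.
With the tool pointing down it reaches from about 0.35 to 0.775 m from the base axis. Payload 5.5 kg.
Tool frame: the origin (TCP) lies on the front face of the gripper's body, between the roots of the fingers; the fingertips stand 73 mm ahead of it and the grasp point (between the pads) lies 54 mm ahead of it (ctrl.tips_ahead is the distance from the TCP to the fingertips, in m); z points along the fingers, y is the line along which they close (so a half turn about z gives the same grasp; the last joint's range is limited). The gripper opens to 85 mm and grips with 20 to 120 N. Pads are 22 mm wide; open, the fingers measure 114 mm over their backs; the gripper's body (76 mm by 85 mm) begins 54 mm behind the grasp point. The pads swing forward as they close: fully open they stand 13 mm farther back than shut.
Start: joints at [-76.238, 17.945, 2.641, 74.691, 0, 82.002], TCP at [0.213, -0.534, 0.304] pointing down, gripper open.
Joint ranges: [-158.12, 158.12], [-49.38, 96.58], [-58.88, 72.47], [-126.05, 133.96], [-84.25, 85.87], [-180, 180]. Speed limits (degrees/s): [147.25, 147.25, 180, 180, 180, 180].

INTERFACE

Orientations are given as [roll, pitch, yaw] about the fixed x, y, z axes, in that order (R = Rz(yaw) Ry(pitch) Rx(roll)).
In Python, from cell import telemetry, camera, order, spotter, ctrl gives the robot as it stands.
- The arm moves only by the tool step_arm, never from a script. Its argument "targets" is a list of rows, each an object with "xyz": the shift along the world's x, y, z each as a share of 0.75 m, from -1 to 1, a list of three; "rot": the turn, a rotation vector about the world's x, y, z each as a share of 90 degrees, from -1 to 1, a list of three; "claw": the gripper's target within -1 to 1 (shut at 1, half-way at 0, fully open at -1). A call has 1 to 20 rows; each row is the pose to reach, as a shift and turn from the pose commanded when the call began; what a row does not reach only later rows make up. A row lasts 1/8 s, in which the tool goes at most 62.5 mm and 10.7 degrees, less where a joint would pass 70% of its speed; a pose out of reach is approached as far as the arm can. A call with a number of a shift or a turn outside -1 to 1 is refused whole. A call with a gripper value outside its range is refused whole. The fingers move at their own pace and stop on an object; the grip force is fixed at half the most. Time passes only in rows, so rows that repeat a pose let the fingers close. It gives the time, the measured TCP pose, the force, the opening and the grip force at its end, in the units of the state.
- telemetry.state(): the state, without advancing time (a new reading comes with each control period).
- camera(name): name is "scene" or "side" or "wrist"; returns a dict with "color" (400x640x3 uint8, red, green, blue), "range_z" (400x640 float32, m along the optical axis (not along the pixel's ray), 0 where there is no reading), "K" (3x3 intrinsics, pixels), "view" (4x4, takes a point from world to camera coordinates). Camera axes: x right, y down, z forward; pixel columns grow to the right and rows downward; lengths in m; the calibration is good to about 2 mm. A picture is of the moment at which its call begins.
- order.sign_off(): hands the job in; it is judged then, once.
Trained networks look in the newest picture that a camera, given by its name, has taken for a name from the list of things; names that differ only in an ending like _2 or _b are one class to them, and where a whole thing is asked for, a point or a joint stands for the part that bears it (a point fixed in the world has none). Each returns a list of dicts, best first, with "p" (0 to 1); they miss things now and then, are a little off and sometimes report something else, mostly with a low value. They report only what shows in the picture. A call takes as long as a camera call.
- spotter.look_for(camera, label): "centre" ([x, y, z] in m, in world coordinates, good to about 4 mm: the middle of the surface that is visible of it).
- spotter.silhouettes(camera, label): "pixels" (400x640 bool, what is visible of it).
- spotter.pinpoint(camera, label): "centre" ([x, y, z] in m, in world coordinates, good to about 4 mm: a listed point, or the origin of a listed thing).
The state is a dict: "clock": time; "joints": joint angles; "joint_vel": joint speeds; "joint_torque": joint torques, N m; "tool_pos": TCP position; "eef_rot": TCP orientation; "force": force on the tool from outside, world axes, zero at the start; "ft_torque": the same for the moment, N m; "width": finger opening in m; "gripper_force": force on a finger pad.
Only numpy, scipy, OpenCV 4.12 (cv2) and the standard library are available. Lean on these libraries where they do the work, as an engineer would, in place of code of your own. Each camera call takes 0.05 s, during which the arm holds its last target. There are 200 camera calls.

TASK

Open the blue-hooded sample chamber so that its vials can be reached: slide its yellow latch fully sideways, raise the hood a little by its handle until the hidden safety catch stops it, push the red catch that this uncovers fully down, then swing the hood right back so that it stands open by itself. Leave the white-hooded chamber shut and latched.

Things in the scene. Friction and masses are not known exactly. Their poses are not given: they have to be found in the camera images.
- blue: The chamber to open: grey base, blue hood, 215 x 184 mm, 119 mm high plus handle, fixed; a like one with a white hood stands on the other side. Origin under it on the bench; x from its front (robot side) to its back, y left, z up. Coordinates below are in this frame, mm, as (x, y, z). Front console from x -120 to -40, deck at z 95. The hood opens to the back, reaching x 200.
- blue_latch (a joint): Yellow slide latch on the deck in front of the tongue; value is its travel in m along the chamber's +y: 0 to 0.004 at the start, 0.03 fully slid (hard stop). Its nose lies over the tongue and holds the hood shut until it has slid more than 0.016. Stays where it is pushed (2 N).
- blue_tab (a point): Top centre of the yellow latch's upright tab, at (-102, 28, 130) at travel 0. Tab 22 (x) by 16 mm (y), from the deck up to z 130; from its upper part a 16 mm wide nose runs back over the hood's tongue to x -68. The deck on its -y side is clear, to push it from there.
- blue_lid (a joint): Hood angle, rad: 0 shut, grows as the front rises; end stop 1.4. Hinge line along y at x 70, z 15. Stiff hinge (0.55 N m): the hood (0.4 kg) stays where it is left. With the latch slid it rises to 0.28, where the hidden catch stops it; with the catch down it swings on.
- blue_handle (a point): Centre of the steel handle bar on the hood: 12 mm thick, 80 mm long along y, 30 mm above the hood's top. At (0, 0, 149) with the hood shut; moves with the hood: at (40, 0, 163) at angle 0.28.
- blue_edge (a point): Lower front edge, at mid-width, of the hood's tongue: a flap 68 mm wide reaching forward over the deck, top 6 mm thick, with a 14 mm skirt. At (-80, 0, 99) shut, (-51, 0, 137) at 0.28 rad. From there, with the catch down, a finger under or before the edge swings the hood back if it follows the edge's arc (first 45 degrees up and back); the top then passes at most z 200.
- blue_catch (a joint): Red safety catch: travel in m, downwards; 0 up, 0.01 fully down (hard stop). More than 0.007 frees the hood. Pushing takes about 3 N; it stays down when pushed.
- blue_pad (a point): Centre of the top of the red catch, at (-64, 0, 110) up, z 100 when down; pad 24 (x) by 44 mm (y) on the deck. Hidden under the hood's tongue while shut, open from above when the hood is at its stop; the raised hood slopes up just behind it, so lean the hand towards the chamber's front.
- white_lid (a joint): Hood angle of the white-hooded chamber, rad; 0 shut. To be left alone.
- white_latch (a joint): Latch travel of the white-hooded chamber, m; 0 latched. To be left alone.

How it is judged:
By the outcome, as a careful person would: the job done as asked, in the order asked, and still so for the second after the job is handed in, with the robot touching nothing.
It also fails if it takes over 58 s, if anything falls off the work surface, if the arm or the gripper's body presses on something with over 40 N, if the wrist force passes 120 N, or if a joint passes its speed limit or range.

## Working session

There is one attempt and no reset: what is moved stays moved. The work goes in short steps, Python scripts to look and compute and a tool call to move; the robot and the scene stay as the last step left them, time stands still between calls to the robot, and variables do not carry over. Pictures are saved under pics/ and viewed, at most 10 in all, crops included, and the job is handed in when it is done.

Besides the shell and the picture viewer there is one more tool, called as name(argument=value, ...) on one line, values as JSON. step_arm: Moves the arm, as the interface text tells. Its arguments: {"type":"object","properties":{"targets":{"type":"array","items":{"type":"object","properties":{"xyz":{"type":"array","items":{"type":"number"}},"rot":{"type":"array","items":{"type":"number"}},"claw":{"type":"number"}}}}},"required":["targets"]}

```bash
mkdir -p pics; ls
python3 - <<'E'
from cell import telemetry,camera,order,spotter,ctrl
import cv2,numpy as np
print(telemetry.state()); 
ims=[]
for c in ("scene","side"):
    d=camera(c); ims.append(d["color"])
    for l in ("blue","blue_tab","blue_handle","blue_edge","white_lid"):
        f=spotter.pinpoint if l!="white_lid" else spotter.look_for
        print(c,l,[(np.round(r["centre"],4).tolist(),round(r["p"],2)) for r in f(c,l)][:3])
cv2.imwrite("pics/a.png",cv2.resize(np.vstack(ims)[:,:,::-1],(480,600)))
print(ctrl.tips_ahead)
E
```

```text
pics
{'clock': 0.0, 'joints': array([-7.62392600e+01,  1.79911276e+01,  2.57680183e+00,  7.46899939e+01,
        5.33042753e-04,  8.20007278e+01]), 'joint_vel': array([ 0.04865583, -0.10371059, -0.04546164, -0.04757159, -0.07642186,
        0.03021102]), 'joint_torque': array([ 2.32567854e-04, -4.80628252e+01,  2.98531741e+01,  1.94617471e-02,
       -1.08842273e-04,  5.41308651e-06]), 'tool_pos': array([ 0.21305918, -0.53366467,  0.30300429]), 'eef_rot': array([-1.79896770e+02, -1.50450190e-02,  2.17599981e+01]), 'force': array([ 0.25626435, -0.50238347,  0.17605518]), 'ft_torque': array([ 0.00822056, -0.05052351, -0.01294454]), 'gripper_force': 0.0, 'width': 0.08532292994838071}
scene blue [([0.5464, 0.2412, -0.0006], 0.95)]
scene blue_tab [([0.4478, 0.2756, 0.1328], 0.45)]
scene blue_handle [([0.5437, 0.2357, 0.1488], 0.59)]
scene blue_edge [([0.4657, 0.2428, 0.0984], 0.93)]
scene white_lid [([0.5879, -0.1821, 0.1106], 0.66)]
side blue [([0.5447, 0.2374, 0.0007], 0.78)]
side blue_tab [([0.4474, 0.2801, 0.1305], 0.77)]
side blue_handle [([0.5432, 0.2372, 0.1494], 0.67)]
side blue_edge [([0.4631, 0.2441, 0.0998], 0.87)]
side white_lid [([0.5252, -0.1017, 0.1137], 0.78)]
0.0726
```

View pics/a.png

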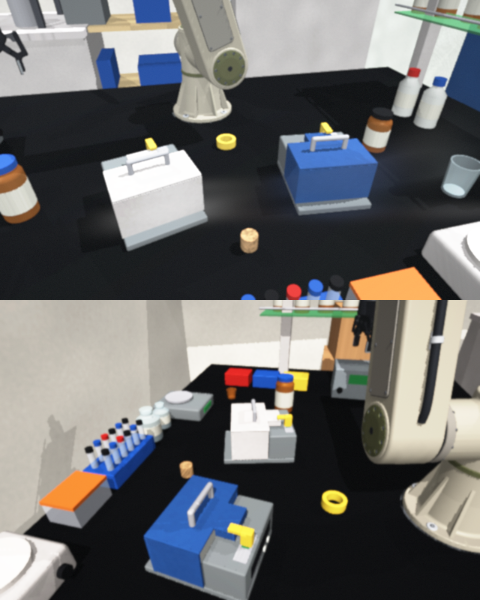

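The scene view shows the white hood at the left and the blue hood at the right. Scaled-picture pixels: blue handle (325,142), blue tab (327,128). In the lower (side) view the blue tab is at (241,532). The network points agree with this. Next I'll measure the yaw.

```bash
cat > h.py <<'E'
import numpy as np,cv2
from cell import telemetry,camera,order,spotter,ctrl
def cloud(d,m):
    v,u=np.nonzero(m&(d["range_z"]>0)); z=d["range_z"][v,u]
    p=np.linalg.inv(d["K"])@np.c_[u,v,np.ones(len(u))].T*z
    return (np.linalg.inv(d["view"])@np.r_[p,np.ones((1,len(u)))])[:3].T
E
python3 - <<'E'
from h import *
for c in ("scene","side"):
    d=camera(c)
    for l in ("blue_lid","blue_latch"):
        s=spotter.silhouettes(c,l)
        if not s: continue
        P=cloud(d,s[0]["pixels"]); 
        for a,b in ((.108,.122),(.14,.16)) if l=="blue_lid" else ((.124,.134),):
            Q=P[(P[:,2]>a)&(P[:,2]<b)].astype(np.float32)
            if len(Q)>20: print(c,l,a,len(Q),cv2.minAreaRect(Q[:,:2]*1000), np.round(np.median(Q,0),4), np.round(np.percentile(Q,[2,98],axis=0),3).tolist())
E
```

```text
scene blue_lid 0.108 4037 ((530.9421997070312, 237.39955139160156), (185.38307189941406, 171.7950439453125), 84.13107299804688) [0.5722 0.2284 0.1184] [[0.473, 0.142, 0.109], [0.621, 0.32, 0.12]]
scene blue_lid 0.14 360 ((546.0800170898438, 234.84548950195312), (90.53939819335938, 12.909019470214844), 83.76197814941406) [0.5482 0.2327 0.1511] [[0.54, 0.191, 0.141], [0.555, 0.277, 0.155]]
scene blue_latch 0.124 113 ((459.27581787109375, 272.8346252441406), (14.969793319702148, 44.8751220703125), 84.25617218017578) [0.4607 0.2709 0.1286] [[0.438, 0.264, 0.124], [0.481, 0.28, 0.131]]
side blue_lid 0.108 7671 ((539.793212890625, 238.1908416748047), (186.346923828125, 150.27685546875), 83.71847534179688) [0.5461 0.2593 0.1186] [[0.47, 0.153, 0.111], [0.615, 0.33, 0.12]]
side blue_lid 0.14 481 ((544.0653686523438, 239.2474365234375), (90.0543212890625, 11.754159927368164), 83.6439208984375) [0.5434 0.247  0.1531] [[0.536, 0.198, 0.142], [0.552, 0.283, 0.155]]
side blue_latch 0.124 381 ((457.1379699707031, 277.0255432128906), (17.606307983398438, 43.344322204589844), 84.29779815673828) [0.4559 0.2787 0.1288] [[0.436, 0.269, 0.124], [0.478, 0.285, 0.131]]
```

step_arm(targets=[{"xyz": [0.276, 0.2, 0.021], "rot": [0, 0, 0.3], "claw": 1}, {"xyz": [0.276, 0.3, 0.021], "rot": [0, 0, 0.691], "claw": 1}, {"xyz": [0.276, 0.4, 0.021], "rot": [0, 0, 0.691], "claw": 1}, {"xyz": [0.276, 0.579, 0.021], "rot": [0, 0, 0.691], "claw": 1}, {"xyz": [0.276, 0.579, 0.021], "rot": [0, 0, 0.691], "claw": 1}, {"xyz": [0.276, 0.579, 0.021], "rot": [0, 0, 0.691], "claw": 1}, {"xyz": [0.276, 0.7, 0.021], "rot": [0, 0, 0.691], "claw": 1}, {"xyz": [0.276, 0.8, 0.021], "rot": [0, 0, 0.691], "claw": 1}, {"xyz": [0.276, 0.95, 0.021], "rot": [0, 0, 0.691], "claw": 1}, {"xyz": [0.276, 0.95, 0.021], "rot": [0, 0, 0.691], "claw": 1}, {"xyz": [0.276, 0.95, 0.021], "rot": [0, 0, 0.691], "claw": 1}, {"xyz": [0.276, 0.95, 0.021], "rot": [0, 0, 0.691], "claw": 1}, {"xyz": [0.276, 0.95, 0.021], "rot": [0, 0, 0.691], "claw": 1}, {"xyz": [0.276, 0.95, 0.021], "rot": [0, 0, 0.691], "claw": 1}])

```text
clock: 2.65
tool_pos: [0.4199, 0.1799, 0.3196]
eef_rot: [180.0, 0.0, 84.2]
force: [-0.3, -0.2, 0.2]
width: 0.0001
gripper_force: 0.0
```

step_arm(targets=[{"xyz": [0.031, 0.08, 0], "claw": 1}, {"xyz": [0.031, 0.08, -0.06], "claw": 1}, {"xyz": [0.031, 0.08, -0.12], "claw": 1}, {"xyz": [0.031, 0.08, -0.183], "claw": 1}, {"xyz": [0.031, 0.08, -0.183], "claw": 1}])

```text
invalid input
```

Run:
```python
from h import *
d=camera("side"); cv2.imwrite("pics/b.png",d["color"][120:400,120:420,::-1])
```

```text
(no output)
```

View pics/b.png

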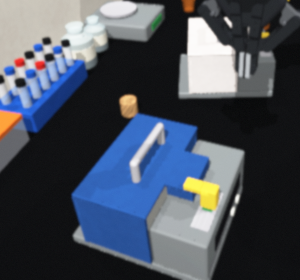

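The move was refused because `rot` is needed. The picture shows the hand still up at (245,50) and the yellow tab at (205,190) with its nose over the tongue.

step_arm(targets=[{"xyz": [0.031, 0.08, 0], "rot": [0, 0, 0], "claw": 1}, {"xyz": [0.031, 0.08, -0.06], "rot": [0, 0, 0], "claw": 1}, {"xyz": [0.031, 0.08, -0.12], "rot": [0, 0, 0], "claw": 1}, {"xyz": [0.031, 0.08, -0.183], "rot": [0, 0, 0], "claw": 1}, {"xyz": [0.031, 0.08, -0.183], "rot": [0, 0, 0], "claw": 1}])

```text
clock: 3.32
tool_pos: [0.4411, 0.2362, 0.1794]
eef_rot: [-179.6, 0.2, 83.8]
force: [-1.6, 0.2, 0.5]
width: -0.0002
gripper_force: 0.0
```

Run:
```python
from h import *
d=camera("side"); cv2.imwrite("pics/c.png",d["color"][120:400,120:420,::-1])
```

```text
(no output)
```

View pics/c.png

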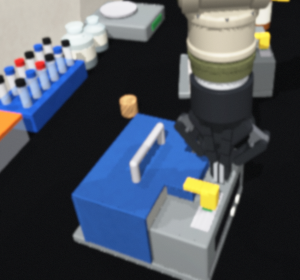

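The closed fingers sit at (215,170), just on the -y side of the tab at (205,190). Pushing now.

step_arm(targets=[{"xyz": [0.001, 0.012, 0], "rot": [0, 0, 0], "claw": 1}, {"xyz": [0.002, 0.022, 0], "rot": [0, 0, 0], "claw": 1}, {"xyz": [0.003, 0.032, 0], "rot": [0, 0, 0], "claw": 1}, {"xyz": [0.004, 0.042, 0], "rot": [0, 0, 0], "claw": 1}, {"xyz": [0.005, 0.05, 0], "rot": [0, 0, 0], "claw": 1}, {"xyz": [0.006, 0.055, 0], "rot": [0, 0, 0], "claw": 1}, {"xyz": [0.006, 0.058, 0], "rot": [0, 0, 0], "claw": 1}, {"xyz": [0.006, 0.058, 0], "rot": [0, 0, 0], "claw": 1}])

```text
clock: 4.38
tool_pos: [0.4478, 0.2822, 0.1822]
eef_rot: [-180.0, -0.0, 84.0]
force: [0.0, -0.0, 0.1]
width: -0.0002
gripper_force: 0.0
```

step_arm(targets=[{"xyz": [0.0003, 0.003, 0], "rot": [0, 0, 0], "claw": 1}, {"xyz": [0.0006, 0.006, 0], "rot": [0, 0, 0], "claw": 1}, {"xyz": [0.0008, 0.008, 0], "rot": [0, 0, 0], "claw": 1}, {"xyz": [0.0008, 0.008, 0], "rot": [0, 0, 0], "claw": 1}])

```text
clock: 4.88
tool_pos: [0.4482, 0.2866, 0.1823]
eef_rot: [-180.0, 0.2, 83.9]
force: [-0.3, -7.7, 2.8]
width: 0.0001
gripper_force: 3.8
```

Run:
```python
from h import *
d=camera("side"); cv2.imwrite("pics/d.png",d["color"][120:400,120:420,::-1])
print(spotter.pinpoint("side","blue_tab"))
```

```text
[{'centre': [0.4512, 0.3107, 0.1287], 'p': 0.62}]
```

View pics/d.png

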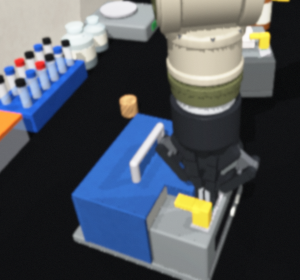

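The tab has moved to (200,208), clear of the tongue. I'll push a touch more to confirm the hard stop.

step_arm(targets=[{"xyz": [0, 0.003, 0], "rot": [0, 0, 0], "claw": 1}, {"xyz": [0, 0.003, 0], "rot": [0, 0, 0], "claw": 1}])

```text
clock: 5.22
tool_pos: [0.4481, 0.2871, 0.1823]
eef_rot: [180.0, 0.5, 83.8]
force: [0.3, -14.5, 4.9]
width: 0.0001
gripper_force: 7.5
```

step_arm(targets=[{"xyz": [0, -0.02, 0], "rot": [0, 0, 0], "claw": 1}, {"xyz": [0, -0.03, 0.08], "rot": [0, 0, 0], "claw": 1}, {"xyz": [0, -0.05, 0.12], "rot": [0, 0, 0], "claw": 0}, {"xyz": [0.07, -0.07, 0.12], "rot": [0, 0, 0], "claw": -0.3}, {"xyz": [0.129, -0.07, 0.12], "rot": [0, 0, 0], "claw": -0.3}, {"xyz": [0.129, -0.07, 0.12], "rot": [0, 0, 0], "claw": -0.3}, {"xyz": [0.129, -0.07, 0.08], "rot": [0, 0, 0], "claw": -0.3}, {"xyz": [0.129, -0.07, 0.05], "rot": [0, 0, 0], "claw": -0.3}, {"xyz": [0.129, -0.07, 0.03], "rot": [0, 0, 0], "claw": -0.3}, {"xyz": [0.129, -0.07, 0.03], "rot": [0, 0, 0], "claw": -0.3}])

```text
clock: 6.48
tool_pos: [0.5441, 0.2377, 0.2039]
eef_rot: [-179.9, 0.0, 84.0]
force: [-0.3, 0.2, 0.7]
width: 0.0554
gripper_force: 0.0
```

Run:
```python
from h import *
d=camera("side"); cv2.imwrite("pics/e.png",d["color"][120:400,120:420,::-1])
print(spotter.pinpoint("side","blue_tab"),spotter.pinpoint("side","blue_handle"))
```

```text
[{'centre': [0.4535, 0.3077, 0.1309], 'p': 0.95}] [{'centre': [0.5455, 0.2337, 0.1522], 'p': 0.93}]
```

View pics/e.png

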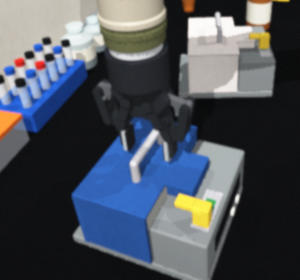

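The fingers straddle the bar at (145,155), and the latch has slid with its green mark showing at (212,197). I'll close and raise along the arc.

step_arm(targets=[{"xyz": [0, 0, 0], "rot": [0, 0, 0], "claw": 1}, {"xyz": [0, 0, 0], "rot": [0, 0, 0], "claw": 1}, {"xyz": [0, 0, 0], "rot": [0, 0, 0], "claw": 1}, {"xyz": [0, 0, 0], "rot": [0, 0, 0], "claw": 1}, {"xyz": [0, 0, 0], "rot": [0, 0, 0], "claw": 1}, {"xyz": [0, 0, 0], "rot": [0, 0, 0], "claw": 1}])

```text
clock: 7.38
tool_pos: [0.5456, 0.2377, 0.2056]
eef_rot: [179.9, -0.0, 84.0]
force: [0.0, -0.6, 5.2]
width: 0.0102
gripper_force: 58.6
```

step_arm(targets=[{"xyz": [0.0127, -0.0014, 0.0043], "rot": [0.0033, 0.0316, 0], "claw": 1}, {"xyz": [0.0253, -0.0027, 0.008], "rot": [0.0067, 0.0633, 0], "claw": 1}, {"xyz": [0.0384, -0.004, 0.0111], "rot": [0.01, 0.095, 0], "claw": 1}, {"xyz": [0.0513, -0.0054, 0.0136], "rot": [0.0134, 0.1266, 0], "claw": 1}, {"xyz": [0.062, -0.0065, 0.0149], "rot": [0.016, 0.152, 0], "claw": 1}, {"xyz": [0.0725, -0.0077, 0.016], "rot": [0.0187, 0.1773, 0], "claw": 1}, {"xyz": [0.0725, -0.0077, 0.016], "rot": [0.0187, 0.1773, 0], "claw": 1}, {"xyz": [0.0725, -0.0077, 0.016], "rot": [0.0187, 0.1773, 0], "claw": 1}])

```text
clock: 8.38
tool_pos: [0.5989, 0.2321, 0.2171]
eef_rot: [-163.8, 0.0, 84.0]
force: [-2.7, 0.6, 4.6]
width: 0.0097
gripper_force: 61.4
```

step_arm(targets=[{"xyz": [0.0053, -0.0006, 0.0004], "rot": [0.0013, 0.0127, 0], "claw": 1}, {"xyz": [0.0053, -0.0006, 0.0004], "rot": [0.0013, 0.0127, 0], "claw": 1}, {"xyz": [0.0053, -0.0006, 0.0004], "rot": [0.0013, 0.0127, 0], "claw": 1}])

```text
clock: 8.75
tool_pos: [0.6025, 0.2317, 0.2172]
eef_rot: [-162.6, 0.0, 84.0]
force: [-3.7, 1.5, 4.6]
width: 0.0099
gripper_force: 61.3
```

Run:
```python
from h import *
d=camera("side"); cv2.imwrite("pics/f.png",d["color"][120:400,120:420,::-1])
for l in ("blue_handle","blue_edge","blue_pad"):print(l,spotter.pinpoint("side",l)[:2])
```

```text
blue_handle [{'centre': [0.5856, 0.2319, 0.1621], 'p': 0.77}]
blue_edge [{'centre': [0.4921, 0.2382, 0.1415], 'p': 0.57}]
blue_pad [{'centre': [0.4812, 0.2439, 0.1082], 'p': 0.77}]
```

View pics/f.png

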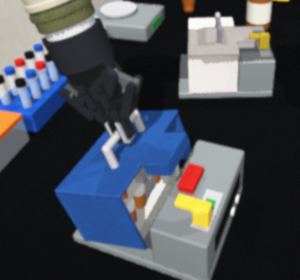

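The hood is up, and the red catch is uncovered at (191,178). One more nudge to feel the stop.

step_arm(targets=[{"xyz": [0.0053, -0.0006, 0.0002], "rot": [0.0013, 0.0127, 0], "claw": 1}, {"xyz": [0.0053, -0.0006, 0.0002], "rot": [0.0013, 0.0127, 0], "claw": 1}, {"xyz": [0.0053, -0.0006, 0.0002], "rot": [0.0013, 0.0127, 0], "claw": 1}])

```text
clock: 9.32
tool_pos: [0.6046, 0.2316, 0.2169]
eef_rot: [-161.2, 0.1, 84.0]
force: [-9.8, 1.5, 4.0]
width: 0.0094
gripper_force: 61.1
```

At the stop (force rising to 10 N). Release, retreat along the tool axis, then go to a pre-pose leaning to the front.

step_arm(targets=[{"xyz": [0, 0, 0], "rot": [0, 0, 0], "claw": -0.2}, {"xyz": [0, 0, 0], "rot": [0, 0, 0], "claw": -0.2}, {"xyz": [0, 0, 0], "rot": [0, 0, 0], "claw": -0.2}, {"xyz": [0, 0, 0], "rot": [0, 0, 0], "claw": -0.2}, {"xyz": [0.013, -0.0014, 0.038], "rot": [0, 0, 0], "claw": -0.2}, {"xyz": [0.025, -0.0026, 0.076], "rot": [0, 0, 0], "claw": -0.2}, {"xyz": [0.025, -0.0026, 0.12], "rot": [0, 0, 0], "claw": -0.2}, {"xyz": [-0.05, 0.006, 0.13], "rot": [-0.012, -0.11, 0], "claw": 1}, {"xyz": [-0.13, 0.014, 0.13], "rot": [-0.024, -0.22, 0], "claw": 1}, {"xyz": [-0.2215, 0.0232, 0.13], "rot": [-0.0391, -0.37, 0], "claw": 1}, {"xyz": [-0.2215, 0.0232, 0.13], "rot": [-0.0391, -0.37, 0], "claw": 1}, {"xyz": [-0.2215, 0.0232, 0.13], "rot": [-0.0391, -0.37, 0], "claw": 1}, {"xyz": [-0.2215, 0.0232, 0.0473], "rot": [-0.0391, -0.37, 0], "claw": 1}, {"xyz": [-0.2215, 0.0232, 0.0473], "rot": [-0.0391, -0.37, 0], "claw": 1}, {"xyz": [-0.2215, 0.0232, 0.0473], "rot": [-0.0391, -0.37, 0], "claw": 1}])

```text
clock: 11.2
tool_pos: [0.4432, 0.2489, 0.2548]
eef_rot: [164.7, -0.1, 83.9]
force: [0.4, 1.1, 1.0]
width: 0.0002
gripper_force: 0.0
```

Run:
```python
from h import *
d=camera("side"); cv2.imwrite("pics/g.png",d["color"][120:400,120:420,::-1])
for l in ("blue_handle","blue_edge","blue_pad"):print(l,spotter.pinpoint("side",l)[:2])
```

```text
blue_handle [{'centre': [0.5815, 0.2317, 0.1658], 'p': 0.93}]
blue_edge [{'centre': [0.492, 0.2389, 0.138], 'p': 0.61}]
blue_pad [{'centre': [0.4794, 0.2421, 0.1055], 'p': 0.64}, {'centre': [0.5857, 0.2342, 0.1639], 'p': 0.26}]
```

View pics/g.png

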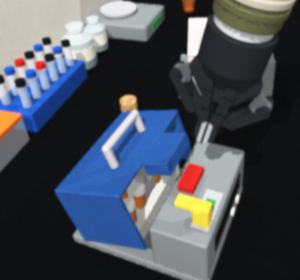

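The hood stays raised. The pad at (191,178) is free, with the closed fingers above and in front of it at (205,130). Pushing down along the tool axis.

step_arm(targets=[{"xyz": [0.009, -0.001, -0.035], "rot": [0, 0, 0], "claw": 1}, {"xyz": [0.017, -0.0018, -0.065], "rot": [0, 0, 0], "claw": 1}, {"xyz": [0.0227, -0.0024, -0.085], "rot": [0, 0, 0], "claw": 1}, {"xyz": [0.0249, -0.0026, -0.0933], "rot": [0, 0, 0], "claw": 1}, {"xyz": [0.0267, -0.0028, -0.1], "rot": [0, 0, 0], "claw": 1}, {"xyz": [0.0284, -0.003, -0.1067], "rot": [0, 0, 0], "claw": 1}, {"xyz": [0.0284, -0.003, -0.1067], "rot": [0, 0, 0], "claw": 1}, {"xyz": [0.0284, -0.003, -0.1067], "rot": [0, 0, 0], "claw": 1}])

```text
clock: 12.4
tool_pos: [0.463, 0.2462, 0.173]
eef_rot: [164.8, 0.0, 83.9]
force: [0.0, 0.3, 0.8]
width: 0.0
gripper_force: 0.0
```

Little force yet; push further until the hard stop.

step_arm(targets=[{"xyz": [0, 0, -0.0025], "rot": [0, 0, 0], "claw": 1}, {"xyz": [0, 0, -0.004], "rot": [0, 0, 0], "claw": 1}, {"xyz": [0, 0, -0.004], "rot": [0, 0, 0], "claw": 1}])

```text
clock: 12.78
tool_pos: [0.463, 0.2462, 0.1713]
eef_rot: [164.7, -0.0, 84.0]
force: [-5.4, -1.2, 11.1]
width: -0.0001
gripper_force: 5.7
```

step_arm(targets=[{"xyz": [0, 0, -0.003], "rot": [0, 0, 0], "claw": 1}, {"xyz": [0, 0, -0.003], "rot": [0, 0, 0], "claw": 1}])

```text
clock: 13.02
tool_pos: [0.463, 0.2463, 0.1709]
eef_rot: [164.7, -0.0, 84.0]
force: [-13.7, -3.0, 26.3]
width: 0.0002
gripper_force: 13.2
```

step_arm(targets=[{"xyz": [-0.012, 0.0012, 0.045], "rot": [0, 0, 0], "claw": 1}, {"xyz": [-0.0284, 0.003, 0.112], "rot": [0, 0, 0], "claw": 1}, {"xyz": [-0.0284, 0.003, 0.112], "rot": [0, 0, 0], "claw": 1}, {"xyz": [-0.0284, 0.003, 0.112], "rot": [0, 0, 0], "claw": 1}])

```text
clock: 13.52
tool_pos: [0.4414, 0.2484, 0.2514]
eef_rot: [164.8, -0.0, 84.0]
force: [-0.1, 0.2, -0.4]
width: -0.0003
gripper_force: 0.0
```

Run:
```python
from h import *
d=camera("side"); cv2.imwrite("pics/i.png",cv2.resize(d["color"][220:360,220:400,::-1],None,fx=3,fy=3))
for l in ("blue_edge","blue_pad"):print(l,spotter.pinpoint("side",l)[:2])
s=spotter.silhouettes("side","blue_pad")
for r in s[:1]:
    P=cloud(d,r["pixels"]); print(len(P),np.round(np.percentile(P,[5,25,50,75,95],axis=0),4).tolist())
```

```text
blue_edge [{'centre': [0.4928, 0.2377, 0.1383], 'p': 0.59}]
blue_pad [{'centre': [0.4786, 0.2436, 0.0992], 'p': 0.66}]
731 [[0.4703, 0.2259, 0.0534], [0.4781, 0.2354, 0.0836], [0.4882, 0.2451, 0.0983], [0.55, 0.2526, 0.0996], [0.5624, 0.2654, 0.1006]]
```

View pics/i.png

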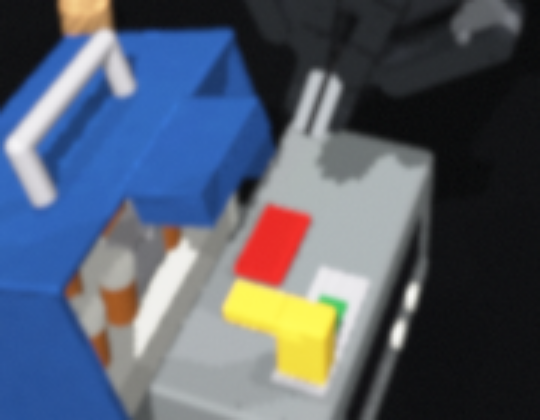

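The catch is down: the pad top is at about z 0.0996, shown as the flat red patch at (273,245) in the picture. Now computing the edge arc.

Run:
```python
import numpy as np
c,s=np.cos(np.radians(-6)),np.sin(np.radians(-6))
def W(x,z): return np.array([.545+c*x,.2375+s*x,z])
def tcp(t,off=.012): 
    return W(.070-.150*np.cos(t)+.084*np.sin(t)-off,.015+.084*np.cos(t)+.150*np.sin(t)-.015+.0726)
cmd=np.array([.4414,.2484,.2518]); st=W(-.078,.195)
print("pre",np.round((st-cmd)/.75,4))
for t in list(np.arange(.28,1.41,.08))+[1.4]: print(round(t,2),np.round((tcp(t)-st)/.75,4), np.round(tcp(t),3))
```

```text
pre [ 0.0347 -0.0037 -0.0757]
0.28 [ 0.02   -0.0021 -0.0003] [0.482 0.244 0.195]
0.36 [ 0.0334 -0.0035  0.0121] [0.492 0.243 0.204]
0.44 [ 0.0478 -0.005   0.0233] [0.503 0.242 0.212]
0.52 [ 0.0631 -0.0066  0.0334] [0.515 0.241 0.22 ]
0.6 [ 0.0791 -0.0083  0.0422] [0.527 0.239 0.227]
0.68 [ 0.0957 -0.0101  0.0496] [0.539 0.238 0.232]
0.76 [ 0.1129 -0.0119  0.0558] [0.552 0.237 0.237]
0.84 [ 0.1305 -0.0137  0.0605] [0.565 0.235 0.24 ]
0.92 [ 0.1485 -0.0156  0.0638] [0.579 0.234 0.243]
1.0 [ 0.1666 -0.0175  0.0656] [0.592 0.233 0.244]
1.08 [ 0.1848 -0.0194  0.066 ] [0.606 0.231 0.244]
1.16 [ 0.203  -0.0213  0.0649] [0.62  0.23  0.244]
1.24 [ 0.2211 -0.0232  0.0623] [0.633 0.228 0.242]
1.32 [ 0.2389 -0.0251  0.0583] [0.647 0.227 0.239]
1.4 [ 0.2563 -0.0269  0.0529] [0.66  0.225 0.235]
1.4 [ 0.2563 -0.0269  0.0529] [0.66  0.225 0.235]
```

step_arm(targets=[{"xyz": [0, 0, 0], "rot": [0.0089, 0.085, 0], "claw": 1}, {"xyz": [0, 0, 0], "rot": [0.0179, 0.17, 0], "claw": 1}, {"xyz": [0.015, -0.0016, -0.05], "rot": [0.0179, 0.17, 0], "claw": 1}, {"xyz": [0.0347, -0.0037, -0.0757], "rot": [0.0179, 0.17, 0], "claw": 1}, {"xyz": [0.0347, -0.0037, -0.0757], "rot": [0.0179, 0.17, 0], "claw": 1}, {"xyz": [0.0347, -0.0037, -0.0757], "rot": [0.0179, 0.17, 0], "claw": 1}])

```text
clock: 14.48
tool_pos: [0.4674, 0.2457, 0.1953]
eef_rot: [-179.8, 0.0, 84.0]
force: [0.7, -0.2, 0.2]
width: 0.0001
gripper_force: 0.0
```

step_arm(targets=[{"xyz": [0.012, -0.0013, 0], "rot": [0, 0, 0], "claw": 1}, {"xyz": [0.02, -0.0021, 0], "rot": [0, 0, 0], "claw": 1}, {"xyz": [0.0334, -0.0035, 0.0121], "rot": [0, 0, 0], "claw": 1}, {"xyz": [0.0478, -0.005, 0.0233], "rot": [0, 0, 0], "claw": 1}, {"xyz": [0.0631, -0.0066, 0.0334], "rot": [0, 0, 0], "claw": 1}, {"xyz": [0.0791, -0.0083, 0.0422], "rot": [0, 0, 0], "claw": 1}, {"xyz": [0.0791, -0.0083, 0.0422], "rot": [0, 0, 0], "claw": 1}])

```text
clock: 15.35
tool_pos: [0.5275, 0.2395, 0.2273]
eef_rot: [-179.8, -0.0, 83.9]
force: [-0.5, 0.0, -0.1]
width: 0.0
gripper_force: 0.1
```

Run:
```python
from h import *
d=camera("side"); cv2.imwrite("pics/j.png",d["color"][120:400,120:420,::-1])
for l in ("blue_edge","blue_handle","blue_pad"):print(l,spotter.pinpoint("side",l)[:2])
```

```text
blue_edge [{'centre': [0.5387, 0.2361, 0.1694], 'p': 0.77}]
blue_handle [{'centre': [0.6353, 0.2269, 0.1647], 'p': 0.7}, {'centre': [0.5374, 0.2365, 0.173], 'p': 0.68}]
blue_pad [{'centre': [0.4791, 0.2416, 0.1], 'p': 0.69}]
```

View pics/j.png

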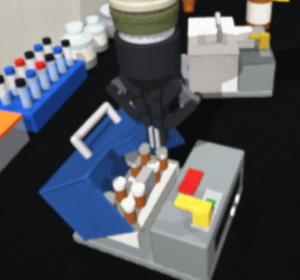

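The hood swings past the catch, with the finger under the tongue at (155,140). Carrying on along the arc.

step_arm(targets=[{"xyz": [0.0166, -0.0018, 0.0074], "rot": [0, 0, 0], "claw": 1}, {"xyz": [0.0338, -0.0036, 0.0136], "rot": [0, 0, 0], "claw": 1}, {"xyz": [0.0514, -0.0054, 0.0183], "rot": [0, 0, 0], "claw": 1}, {"xyz": [0.0694, -0.0073, 0.0216], "rot": [0, 0, 0], "claw": 1}, {"xyz": [0.0875, -0.0092, 0.0234], "rot": [0, 0, 0], "claw": 1}, {"xyz": [0.1057, -0.0111, 0.0238], "rot": [0, 0, 0], "claw": 1}, {"xyz": [0.1239, -0.013, 0.0227], "rot": [0, 0, 0], "claw": 1}, {"xyz": [0.142, -0.0149, 0.0201], "rot": [0, 0, 0], "claw": 1}, {"xyz": [0.1598, -0.0168, 0.0161], "rot": [0, 0, 0], "claw": 1}, {"xyz": [0.17, -0.0178, 0.0135], "rot": [0, 0, 0], "claw": 1}, {"xyz": [0.1772, -0.0186, 0.0107], "rot": [0, 0, 0], "claw": 1}, {"xyz": [0.1772, -0.0186, 0.0107], "rot": [0, 0, 0], "claw": 1}])

```text
clock: 17.05
tool_pos: [0.6592, 0.2254, 0.234]
eef_rot: [-179.7, 0.0, 84.0]
force: [-3.3, -0.6, -2.2]
width: -0.0003
gripper_force: 1.7
```

step_arm(targets=[{"xyz": [0.004, -0.0004, 0], "rot": [0, 0, 0], "claw": 1}, {"xyz": [0.006, -0.0006, 0], "rot": [0, 0, 0], "claw": 1}, {"xyz": [0.006, -0.0006, 0], "rot": [0, 0, 0], "claw": 1}])

```text
clock: 17.42
tool_pos: [0.6602, 0.2253, 0.2339]
eef_rot: [-179.3, 0.1, 84.0]
force: [-13.6, 0.0, 3.2]
width: 0.0
gripper_force: 7.3
```

At the end stop. Retreat toward the robot and up, then check.

step_arm(targets=[{"xyz": [-0.03, 0.003, 0], "rot": [0, 0, 0], "claw": 1}, {"xyz": [-0.08, 0.008, 0.03], "rot": [0, 0, 0], "claw": 1}, {"xyz": [-0.13, 0.01, 0.1], "rot": [0, 0, 0], "claw": 1}, {"xyz": [-0.2, -0.05, 0.15], "rot": [0, 0, 0], "claw": 1}, {"xyz": [-0.25, -0.15, 0.15], "rot": [0, 0, 0], "claw": 1}, {"xyz": [-0.25, -0.2, 0.15], "rot": [0, 0, 0], "claw": 1}, {"xyz": [-0.25, -0.2, 0.15], "rot": [0, 0, 0], "claw": 1}])

```text
clock: 18.3
tool_pos: [0.4766, 0.0724, 0.3488]
eef_rot: [180.0, 0.0, 83.7]
force: [-0.0, 0.6, -0.2]
width: -0.0001
gripper_force: 0.0
```

Run:
```python
from h import *
a=camera("side"); b=camera("scene")
cv2.imwrite("pics/k.png",np.hstack([a["color"][120:400,120:420,::-1],b["color"][100:380,100:520,::-1]]))
for l in ("blue_edge","blue_handle","blue_pad","blue_tab","white_tab"):
    try: print(l,spotter.pinpoint("side",l)[:2])
    except Exception as e: print(l,e)
```

```text
blue_edge [{'centre': [0.6688, 0.2214, 0.1792], 'p': 0.74}]
blue_handle [{'centre': [0.7357, 0.2145, 0.1073], 'p': 0.88}]
blue_pad [{'centre': [0.4822, 0.242, 0.0956], 'p': 0.95}]
blue_tab [{'centre': [0.4534, 0.3096, 0.132], 'p': 0.57}]
white_tab it knows: blue, blue_edge, blue_handle, blue_pad, blue_tab
```

View pics/k.png

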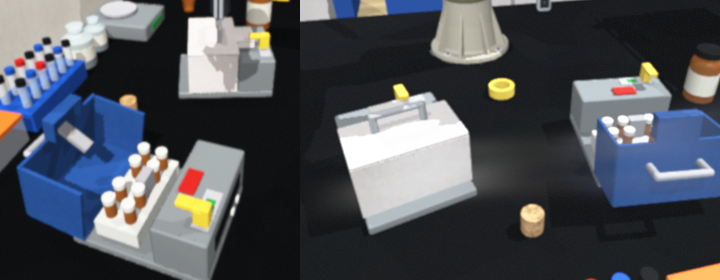

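The blue hood is fully back: the handle is at about (190, 107) mm in the chamber frame, which matches 1.4 rad. The vials at (140,175) are open to reach, the catch is down and the latch is slid. The white chamber is untouched.

```bash
python3 -c "
from cell import order; print(order.sign_off())"
```

```text
the job is handed in; nothing more can be done
None
```

The blue-hooded chamber is open and handed in at about 18 s: latch fully slid, safety catch down, and hood standing back at its end stop by itself; the white-hooded chamber was left shut and latched.

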